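# Gauge the depositor sleeves and scrap the tight ones

## Robot

A 6-joint arm with a two-finger parallel gripper is mounted at the origin on the work surface. World frame = base frame: x ahead of the robot, y to its left, z up, the work surface at z = 0. Lengths are in m, angles in rad, forces in N, time in s.
With the tool pointing down it reaches from about 0.275 to 0.825 m from the base axis. Payload 5.2 kg.
Tool frame: the origin (TCP) lies at the very end of the fingers, on their centre line; the grasp point (between the pads) lies env.grip_depth behind it (env.grip_depth is the distance from the TCP to the grasp point, in m); z points along the fingers, y is the line along which they close (so a half turn about z gives the same grasp; the last joint's range is limited). The gripper opens to 93 mm and grips with 3 to 60 N. Pads are 15 mm wide; open, the fingers measure 128 mm over their backs; the gripper's body (75 mm by 188 mm) begins 65 mm behind the grasp point.
Start: joints at [-1.478, 0.259, 1.535, -0, 1.348, -0.203], TCP at [0.16, -0.526, 0.219] pointing down, gripper open.
Joint ranges: [-3.14, 3.14], [-0.91, 2.08], [0.19, 2.58], [-1.22, 4.36], [0.22, 2.71], [-3.12, 3.12]. Speed limits (rad/s): [2.57, 2.57, 3.14, 3.14, 3.14, 3.14].

## Interface

Orientations are given as a unit quaternion [x, y, z, w].
In Python, from bench import get_state, imaging, finish_job, env gives the robot as it stands. The module is installed in compiled form; this text tells all that it offers.
- The arm moves only by the shell command python3 -m handwheel 'ROWS' [FORCE]. ROWS is a JSON object of lists of equal length, an entry for each row: "delta_pos": the shift along the world's x, y, z in mm, a list of three; "rotation": the turn, a rotation vector about the world's x, y, z in degrees, a list of three; "claw": the opening, from -1 (shut) to 1 (fully open). A call has 1 to 20 rows; each row is the pose to reach, as a shift and turn from the pose commanded when the call began; what a row does not reach only later rows make up. A row lasts 1/8 s, in which the tool goes at most 62.5 mm and 10.7 degrees, less where a joint would pass 70% of its speed; a pose out of reach is approached as far as the arm can. A call with a gripper value outside its range is refused whole. The fingers move at their own pace and stop on an object; FORCE is the grip in N (left out, the last holds). Time passes only in rows, so rows that repeat a pose let the fingers close. It gives the time, the measured TCP pose, the force, the opening and the grip force at its end, in the units of the state.
- get_state(): the state, without advancing time (a new reading comes with each control period).
- imaging.grab_frame(name): name is "scene" or "top" or "wrist"; returns the picture (400x640x3 uint8, red, green, blue); there is no depth.
- imaging.camera_info(name): a dict with "intrinsics" (3x3 intrinsics, pixels), "camera_from_world" (4x4, takes a point from world to camera coordinates). Camera axes: x right, y down, z forward; pixel columns grow to the right and rows downward; lengths in m; the calibration is good to about 2 mm. The wrist camera is an equidistant fisheye: a pixel r from the principal point sees the ray r / f radians off the axis. A picture is of the moment at which its call begins: read the wrist's pose just before it. camera_info takes no time and is no camera call; for the wrist camera it gives the pose at the moment of the call.
- finish_job(): hands the job in; it is judged then, once.
Trained networks look in the newest picture that a camera, given by its name, has taken for a name from the list of things; names that differ only in an ending like _2 or _b are one class to them, and where a whole thing is asked for, a point or a joint stands for the part that bears it (a point fixed in the world has none). Each returns a list of dicts, best first, with "p" (0 to 1); they miss things now and then, are a little off and sometimes report something else, mostly with a low value. They report only what shows in the picture. A call takes as long as a camera call. They do not tell look-alikes from the thing itself.
- imaging.look_for(query, camera): "extent" ([left, top, right, bottom] in pixels, round what is visible of it).
- imaging.cut_out(query, camera): "pixels" (400x640 bool, what is visible of it) and "extent" ([left, top, right, bottom] in pixels, round what is visible of it).
The state is a dict: "time": time; "joint_pos": joint angles; "qd": joint speeds; "joint_torque": joint torques, N m; "ee_pos": TCP position; "ee_rot": TCP orientation; "contact_force": force on the tool from outside, world axes, zero at the start; "ft_torque": the same for the moment, N m; "grip_width": finger opening in m; "gripper_force": force on a finger pad.
Only numpy, scipy, OpenCV 4.12 (cv2) and the standard library are available. Lean on these libraries where they do the work, as an engineer would, in place of code of your own. Each camera call takes 0.05 s, during which the arm holds its last target. There are 200 camera calls.

## Task

Check the chocolate depositor's sleeves on the stepped gauge pin, one by one in the order white, yellow, green, blue (whichever are there): slide each onto the pin, let it go and see whether it sits fully home on the base. Stand those that go home upright in the aluminium tray and put those that stick on the step on the steel tip plate; when all are sorted, raise the plate by its red handle so that all rejects slide into the black bin, then lower it flat again. Leave the jar, the gift box and the spatula alone.

Things in the scene. Friction and masses are not known exactly. Their poses are not given: they have to be found in the camera images.
- sleeve_white_a: a white plastic tube (sleeve), outer diameter 56 mm, 60 mm tall, about 80 g, ends alike, starts standing upright on the work surface. Origin: the middle of the tube, 30 mm from either end; z along its axis. Its bore may be right or too tight: the gauge tells. Exactly one of sleeve_white_a and sleeve_white_b is present.
- sleeve_white_b: a white plastic tube (sleeve), outer diameter 56 mm, 60 mm tall, about 80 g, ends alike, starts standing upright on the work surface. Origin: the middle of the tube, 30 mm from either end; z along its axis. Its bore may be right or too tight: the gauge tells. Exactly one of sleeve_white_a and sleeve_white_b is present.
- sleeve_yellow: a yellow plastic tube (sleeve), outer diameter 56 mm, 60 mm tall, about 80 g, ends alike, starts standing upright on the work surface. Origin: the middle of the tube, 30 mm from either end; z along its axis. Its bore may be right or too tight: the gauge tells. Always present.
- sleeve_green: a green plastic tube (sleeve), outer diameter 56 mm, 60 mm tall, about 80 g, ends alike, starts standing upright on the work surface. Origin: the middle of the tube, 30 mm from either end; z along its axis. Its bore may be right or too tight: the gauge tells. May be absent.
- sleeve_blue: a blue plastic tube (sleeve), outer diameter 56 mm, 60 mm tall, about 80 g, ends alike, starts standing upright on the work surface. Origin: the middle of the tube, 30 mm from either end; z along its axis. Its bore may be right or too tight: the gauge tells. May be absent.
- gauge: fixed gauge: blue base plate 100 x 100 x 15 mm with an upright steel stepped pin in its centre. Origin: centre of the base's underside, on the work surface and on the pin's axis, z up. A right sleeve (bore 39 mm) goes home onto the base: its origin is then 45 mm above the work surface. A tight one (bore 32 mm) stops on the step, its origin then about 77 mm up.
- gauge_tip (a point): centre of the tip of the gauge pin, 87 mm above the work surface. Going up from the base, the pin is 36 mm in diameter for 30 mm, then a 5 mm high cone (the step) narrows it to 26 mm; the last 6 mm taper to 16 mm at the tip.
- fit_tray: fixed low aluminium tray for sleeves that fit, 120 mm (its x) by 220 mm (its y) outside, walls 20 mm high and 4 mm thick, floor 4 mm thick; holds three sleeves in a row along its y, 64 mm apart. Origin: centre of its underside.
- tip_station: fixed station: hinged steel tip plate on a grey stand, black bin on its far (+x) side. Origin: on the work surface below the middle of the hinge, which runs along its y, 75 mm up, at the plate's edge by the bin. The flat plate's top is 75 mm up, x = -110 to 0, y = -105 to 105 mm; 13 mm rims at back and sides, none at the hinge. Three sleeves fit in a row at x = -70 mm, 64 mm apart.
- scrap_bin (a point): middle of the inner floor of the black open bin, 6 mm above the work surface, at x = 75 mm of tip_station. Inside it measures 140 mm (x) by 208 mm (y); side walls 90 mm, far wall 110 mm, wall below the hinge 60 mm high.
- tip_bar (a point): middle of the tip plate's red round handle bar: 12 mm thick, 110 mm long, parallel to the hinge (y of tip_station), 40 mm above the plate's top and 160 mm from the hinge line (tip_station x = -160, z = 115 mm when flat). It moves with the plate and may turn in the grip.
- tip_plate (a joint): angle of the tip plate (rad): 0 flat, grows to 1.25 as its handle side is raised and the plate slopes down to the bin; it sinks back to flat by its own weight (0.35 kg, lightly damped) when let go. Sleeves slide off for sure above about 1 rad.
- jar: bystander: amber glass jar with brass-coloured lid, 64 mm diameter, 90 mm high; origin at centre of underside. Leave it alone.
- gift_box: bystander: gold box with red ribbon, 80 x 120 x 50 mm; origin at centre of underside. Leave it alone.
- palette_knife: bystander: spatula lying flat, 280 mm long along its x; origin under its middle. Leave it alone.
Mind the look-alikes: they are no part of the job. Leave any pink or turquoise look-alike of the gauge alone. What is shaped like the sleeve_white_a but pink is not meant.

How it is judged:
On the way, in this order (a step that is already met when the one before it is completed fails the run):
1. the white sleeve sits on the gauge pin, let go, as far down as it goes (((horizontal distance between sleeve_white_a and gauge below 0.008 m and angle between sleeve_white_a's own z axis and vertical below 0.15 rad and z of sleeve_white_a in the frame of gauge between 0.04 and 0.051 m and contact force between the fingers and sleeve_white_a below 0.2 N and linear speed of sleeve_white_a below 0.03 m/s) or (horizontal distance between sleeve_white_b and gauge below 0.008 m and angle between sleeve_white_b's own z axis and vertical below 0.15 rad and z of sleeve_white_b in the frame of gauge between 0.07 and 0.084 m and contact force between the fingers and sleeve_white_b below 0.2 N and linear speed of sleeve_white_b below 0.03 m/s))), for 0.3 s.
2. the yellow sleeve sits on the gauge pin, let go, as far down as it goes ((horizontal distance between sleeve_yellow and gauge below 0.008 m and angle between sleeve_yellow's own z axis and vertical below 0.15 rad and z of sleeve_yellow in the frame of gauge between 0.07 and 0.084 m and contact force between the fingers and sleeve_yellow below 0.2 N and linear speed of sleeve_yellow below 0.03 m/s)), for 0.3 s.
3. the green sleeve sits on the gauge pin, let go, as far down as it goes ((horizontal distance between sleeve_green and gauge below 0.008 m and angle between sleeve_green's own z axis and vertical below 0.15 rad and z of sleeve_green in the frame of gauge between 0.07 and 0.084 m and contact force between the fingers and sleeve_green below 0.2 N and linear speed of sleeve_green below 0.03 m/s)), for 0.3 s.
4. the blue sleeve sits on the gauge pin, let go, as far down as it goes ((horizontal distance between sleeve_blue and gauge below 0.008 m and angle between sleeve_blue's own z axis and vertical below 0.15 rad and z of sleeve_blue in the frame of gauge between 0.04 and 0.051 m and contact force between the fingers and sleeve_blue below 0.2 N and linear speed of sleeve_blue below 0.03 m/s)), for 0.3 s.
5. all sorted: fitting sleeves stand in the aluminium tray, tight ones are on the flat tip plate, let go (angle between each of sleeve_white_a, sleeve_blue's own z axis and vertical below 0.12 rad and x of sleeve_white_a in the frame of fit_tray between -0.06 and 0.06 m and y of sleeve_white_a in the frame of fit_tray between -0.11 and 0.11 m and height (world z) of each of sleeve_white_a, sleeve_blue below 0.042 m and contact force between the fingers and sleeve_white_a below 0.2 N and linear speed of each of sleeve_white_a, sleeve_blue, sleeve_white_b, sleeve_yellow, sleeve_green below 0.03 m/s and x of sleeve_blue in the frame of fit_tray between -0.06 and 0.06 m and y of sleeve_blue in the frame of fit_tray between -0.11 and 0.11 m and contact force between the fingers and sleeve_blue below 0.2 N and x of sleeve_white_b in the frame of tip_station between -0.11 and -0.001 m and y of sleeve_white_b in the frame of tip_station between -0.105 and 0.105 m and z of sleeve_white_b in the frame of tip_station between 0.09 and 0.12 m and contact force between the fingers and sleeve_white_b below 0.2 N and x of sleeve_yellow in the frame of tip_station between -0.11 and -0.001 m and y of sleeve_yellow in the frame of tip_station between -0.105 and 0.105 m and z of sleeve_yellow in the frame of tip_station between 0.09 and 0.12 m and contact force between the fingers and sleeve_yellow below 0.2 N and x of sleeve_green in the frame of tip_station between -0.11 and -0.001 m and y of sleeve_green in the frame of tip_station between -0.105 and 0.105 m and z of sleeve_green in the frame of tip_station between 0.09 and 0.12 m and contact force between the fingers and sleeve_green below 0.2 N and value of joint tip_plate below 0.08 rad), for 0.2 s.
6. the plate is tipped up by more than 0.6 rad (value of joint tip_plate above 0.6 rad), for 0.1 s.
At the end, for the whole second after the job is handed in: Every sleeve that fits stands upright (within 0.12 rad) in the aluminium tray, every tight one lies in the black bin (origin below 85 mm), all at rest and let go, and the tip plate is flat again (below 0.08 rad) (angle between each of sleeve_white_a, sleeve_blue's own z axis and vertical below 0.12 rad and x of sleeve_white_a in the frame of fit_tray between -0.06 and 0.06 m and y of sleeve_white_a in the frame of fit_tray between -0.11 and 0.11 m and height (world z) of each of sleeve_white_a, sleeve_blue below 0.042 m and contact force between the fingers and sleeve_white_a below 0.2 N and linear speed of each of sleeve_white_a, sleeve_blue, sleeve_white_b, sleeve_yellow, sleeve_green below 0.03 m/s and x of sleeve_blue in the frame of fit_tray between -0.06 and 0.06 m and y of sleeve_blue in the frame of fit_tray between -0.11 and 0.11 m and contact force between the fingers and sleeve_blue below 0.2 N and x of sleeve_white_b in the frame of tip_station between 0.002 and 0.15 m and y of sleeve_white_b in the frame of tip_station between -0.109 and 0.109 m and z of each of sleeve_white_b, sleeve_yellow, sleeve_green in the frame of tip_station below 0.085 m and contact force between the fingers and sleeve_white_b below 0.2 N and x of sleeve_yellow in the frame of tip_station between 0.002 and 0.15 m and y of sleeve_yellow in the frame of tip_station between -0.109 and 0.109 m and contact force between the fingers and sleeve_yellow below 0.2 N and x of sleeve_green in the frame of tip_station between 0.002 and 0.15 m and y of sleeve_green in the frame of tip_station between -0.109 and 0.109 m and contact force between the fingers and sleeve_green below 0.2 N and value of joint tip_plate below 0.08 rad); the robot touches nothing.
It fails at once if the jar is moved by more than 30 mm (distance of jar from where it was at the start of the episode above 0.03 m).
It fails at once if the gift box is moved by more than 30 mm (distance of gift_box from where it was at the start of the episode above 0.03 m).
It fails at once if the palette knife is moved by more than 30 mm (distance of palette_knife from where it was at the start of the episode above 0.03 m).
Of sleeve_white_a, sleeve_white_b only 1 to 1 are there at a start; the rules pass over those that are not, and their reading is None.
Of sleeve_green, sleeve_blue only 1 to 2 are there at a start; the rules pass over those that are not, and their reading is None.
At some moment in a run one of sleeve_white_a, sleeve_white_b, sleeve_yellow, sleeve_green, sleeve_blue may be knocked a few centimetres aside while the robot is not near it.
It also fails if it takes over 210 s, if anything falls off the work surface, if the arm or the gripper's body presses on something with over 40 N, if the wrist force passes 120 N, or if a joint passes its speed limit or range.

## Working session

There is one attempt and no reset: what is moved stays moved. The work goes in short steps, Python scripts to look and compute and a shell command to move; the robot and the scene stay as the last step left them, time stands still between calls to the robot, and variables do not carry over. Pictures are saved under pics/ and viewed, at most 14 in all, crops included, and the job is handed in when it is done.

```bash
mkdir -p pics; python3 - <<'E'
from bench import get_state, imaging, env
import cv2, numpy as np
s=get_state();print(s['time'],s['ee_pos'],s['ee_rot'],s['grip_width'],env.grip_depth)
for n in("scene","top"):
    i=imaging.grab_frame(n);cv2.imwrite(f"pics/{n}0.png",i[:,:,::-1])
    print(n,{k:np.round(v,4).tolist() for k,v in imaging.camera_info(n).items() if k in("intrinsics","camera_from_world")})
    for q in ("sleeve_white_a","sleeve_yellow","sleeve_green","sleeve_blue","gauge","fit_tray","tip_station","tip_bar","jar","gift_box","palette_knife"):
        if n=="top": print(q,[(round(d['p'],2),np.round(d['extent']).tolist()) for d in imaging.look_for(q,n)][:3])
E
```

```text
0.0 [ 0.16027322 -0.5255774   0.21783759] [ 9.89081324e-01  1.47368107e-01  3.29652373e-05 -8.80129768e-04] 0.0929903330619096 0.0188
scene {'intrinsics': [[439.6133, 0.0, 315.6604], [0.0, 439.6133, 202.8965], [0.0, 0.0, 1.0]], 'camera_from_world': [[-0.4557, 0.8901, -0.0022, 0.2059], [0.7694, 0.3926, -0.5039, -0.4253], [-0.4476, -0.2313, -0.8638, 1.5818], [0.0, 0.0, 0.0, 1.0]]}
top {'intrinsics': [[442.7008, 0.0, 318.7614], [0.0, 442.7008, 203.4893], [0.0, 0.0, 1.0]], 'camera_from_world': [[0.0136, -0.9998, -0.014, 0.0608], [-0.9977, -0.0126, -0.0672, 0.561], [0.067, 0.0149, -0.9976, 1.5705], [0.0, 0.0, 0.0, 1.0]]}
sleeve_white_a [(0.71, [250.0, 231.0, 268.0, 245.0]), (0.51, [217.0, 217.0, 236.0, 230.0]), (0.15, [428.0, 267.0, 471.0, 294.0])]
sleeve_yellow [(0.63, [284.0, 230.0, 302.0, 246.0]), (0.36, [339.0, 134.0, 361.0, 158.0])]
sleeve_green [(0.66, [301.0, 206.0, 315.0, 214.0]), (0.55, [378.0, 187.0, 445.0, 244.0])]
sleeve_blue [(0.2, [343.0, 139.0, 361.0, 158.0])]
gauge [(0.94, [340.0, 170.0, 370.0, 208.0]), (0.92, [379.0, 255.0, 414.0, 292.0]), (0.75, [293.0, 108.0, 326.0, 144.0])]
fit_tray [(0.67, [245.0, 158.0, 307.0, 195.0]), (0.35, [427.0, 268.0, 473.0, 294.0])]
tip_station [(0.68, [379.0, 142.0, 456.0, 242.0]), (0.15, [243.0, 159.0, 306.0, 195.0])]
tip_bar [(0.9, [378.0, 188.0, 447.0, 244.0])]
jar [(0.74, [340.0, 136.0, 359.0, 157.0])]
gift_box [(0.7, [425.0, 268.0, 471.0, 293.0]), (0.25, [379.0, 142.0, 454.0, 243.0])]
palette_knife [(0.66, [166.0, 227.0, 211.0, 301.0])]
```

View pics/scene0.png

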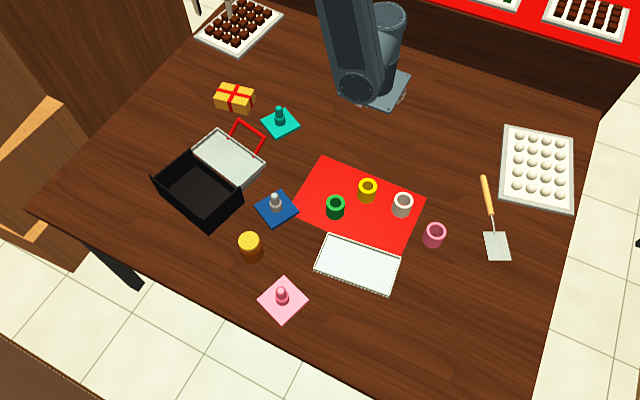

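View pics/top0.png

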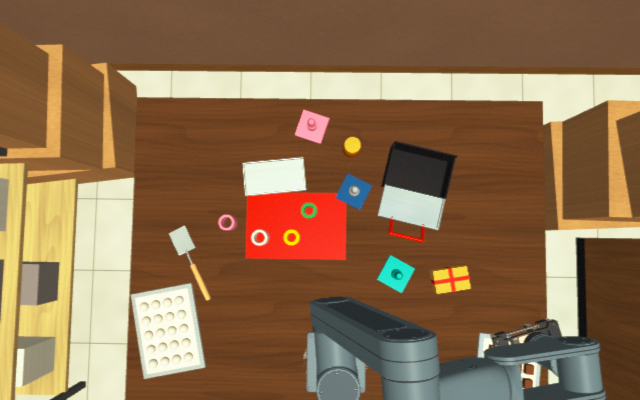

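Top view: the white ring is at (260,238), yellow (291,238) and green (309,211). There is no blue sleeve, and the pink ring at (227,222) is a look-alike. For the gauge there are three candidates: blue base (354,191), pink (312,126) and turquoise (396,274); by the description it is the blue one. The tray is at (275,176), the plate at (411,207), the bar at (407,232), the jar at (352,146) and the box at (451,280).

```bash
cat > h.py <<'E'
import cv2, numpy as np
from scipy.optimize import least_squares
from bench import imaging, get_state, env
def proj(info,P):
    T=np.array(info["camera_from_world"]);K=np.array(info["intrinsics"])
    c=P@T[:3,:3].T+T[:3,3]
    if info.get('fish'):
        r=np.hypot(c[:,0],c[:,1]);t=np.arctan2(r,c[:,2]);d=c[:,:2]/np.maximum(r,1e-9)[:,None]
        return d*t[:,None]*K[0,0]+K[:2,2]
    return (c[:,:2]/c[:,2:])*K[0,0]+K[:2,2]
def feats(p):
    h=cv2.convexHull(p.astype(np.float32)*16);m=cv2.moments(h);a=m['m00']
    c=np.array([m['m10'],m['m01']])/a/16
    s=np.array([m['mu20'],m['mu02'],m['mu11']])/a/256
    L=np.sqrt(a)/16
    return np.r_[c,s/L*2]
def mask(img,roi,lo,hi):
    x0,y0,x1,y1=roi;hsv=cv2.cvtColor(img,cv2.COLOR_RGB2HSV)
    m=np.zeros(img.shape[:2],np.uint8);m[y0:y1,x0:x1]=cv2.inRange(hsv,np.array(lo),np.array(hi))[y0:y1,x0:x1]
    n,l,st,_=cv2.connectedComponentsWithStats(m)
    return l==1+np.argmax(st[1:,4])
def corners(m):  # pixel corner points of mask
    v,u=np.nonzero(m);p=np.c_[u,v].astype(float)
    return np.vstack([p+[a,b] for a in(-.5,.5) for b in(-.5,.5)])
def cyl(q,r=.028,z0=0,z1=.06):
    t=np.linspace(0,2*np.pi,60);c=np.c_[q[0]+r*np.cos(t),q[1]+r*np.sin(t)]
    return np.vstack([np.c_[c,0*t+z] for z in(z0,z1)])
def box(q,x0,x1,y0,y1,z0,z1):
    P=np.array([[x,y,z] for x in(x0,x1) for y in(y0,y1) for z in(z0,z1)],float);c,s=np.cos(q[2]),np.sin(q[2])
    return np.c_[q[0]+c*P[:,0]-s*P[:,1],q[1]+s*P[:,0]+c*P[:,1],P[:,2]]
def fit(model,q0,obs):  # obs: list of (info,mask)
    F=[(i,feats(corners(m))) for i,m in obs]
    f=lambda q:np.concatenate([feats(proj(i,model(q)))-t for i,t in F])
    r=least_squares(f,q0,x_scale=.01,diff_step=1e-3);return r.x,np.round(r.fun,2)
E
python3 - <<'E'
from h import *
I={n:cv2.imread(f"pics/{n}0.png")[:,:,::-1].copy() for n in("scene","top")};C={n:imaging.camera_info(n) for n in I}
yel=((22,150,90),(35,255,255));grn=((40,100,40),(85,255,255));wht=((0,0,120),(180,70,255));blu=((100,120,60),(120,255,255))
B=lambda *a:(lambda q:box(q,*a))
for name,model,q0,col,rs,rt in [
 ("white",cyl,[.4,.19],wht,(385,185,420,225),(245,225,275,250)),
 ("yellow",cyl,[.4,.1],yel,(350,170,385,210),(278,225,306,250)),
 ("green",cyl,[.5,.03],grn,(318,188,353,225),(295,198,322,224)),
 ("gauge",B(-.05,.05,-.05,.05,0,.015),[.55,-.1,.5],blu,(248,183,305,235),(330,165,380,215)),
 ("tray",B(-.06,.06,-.11,.11,0,.02),[.62,.15,.05],wht,(305,225,407,302),(236,150,312,200)),
 ("plate",B(-.11,0,-.105,.105,.075,.08),[.6,-.3,-.2],wht,(185,122,270,195),(370,180,452,235))]:
    obs={n:mask(I[n],r,*col) for n,r in(("scene",rs),("top",rt))}
    out=[fit(model,q0,[(C[n],obs[n]) for n in k]) for k in(("top",),("scene",),("top","scene"))]
    print(name,[int(m.sum()) for m in obs.values()],[np.round(o[0],4).tolist() for o in out],out[2][1])
E
```

```text
white [344, 114] [[0.4372, 0.2768], [0.436, 0.2771], [0.4366, 0.277]] [-0.06  0.17  0.29 -0.01  0.01 -0.11  0.14  0.04  0.19 -0.06]
yellow [299, 135] [[0.4392, 0.1633], [0.4382, 0.165], [0.4386, 0.1643]] [-0.3   0.15  0.05  0.02 -0.02 -0.28  0.03  0.1   0.11 -0.06]
green [391, 113] [[0.5348, 0.1033], [0.5343, 0.1057], [0.5345, 0.1047]] [-0.4   0.09  0.1   0.09  0.02 -0.33 -0.08 -0.    0.29 -0.02]
gauge [778, 640] [[0.6073, -0.0567, 1.368], [0.606, -0.0545, 0.2783], [0.6065, -0.0555, 0.0779]] [-0.35  0.2   0.11 -0.04 -0.04 -0.33  0.    0.16 -0.02 -0.15]
tray [3330, 2055] [[0.6592, 0.232, 0.0908], [0.6584, 0.2349, 0.1031], [0.6587, 0.2338, 0.0981]] [-0.51  0.12 -0.19 -0.15 -0.06 -0.39 -0.07 -0.11 -0.1   0.09]
plate [2115, 2003] [[0.6016, -0.263, -0.2241], [0.6, -0.2642, -0.2222], [0.6009, -0.2635, -0.2217]] [ 0.18  0.22 -0.34 -0.16 -0.12  0.05  0.3  -0.06 -0.15  0.37]
```

```bash
python3 -m handwheel '{"delta_pos":[[277,803,0],[277,803,0],[277,803,0],[277,803,0],[277,803,0],[277,803,0],[277,803,0],[277,803,0],[277,803,0],[277,803,0],[277,803,0],[277,803,0],[277,803,0],[277,803,0],[277,803,-20],[277,803,-40],[277,803,-40]],"rotation":[[0,0,10],[0,0,20],[0,0,30],[0,0,40],[0,0,50],[0,0,60],[0,0,70],[0,0,73],[0,0,73],[0,0,73],[0,0,73],[0,0,73],[0,0,73],[0,0,73],[0,0,73],[0,0,73],[0,0,73]],"claw":[1,1,1,1,1,1,1,1,1,1,1,1,1,1,1,1,1]}' 20
python3 - <<'E'
from h import *
s=get_state();c=imaging.camera_info("wrist");i=imaging.grab_frame("wrist");cv2.imwrite("pics/w1.png",i[:,:,::-1])
c['fish']=1
print(s['joint_pos'],np.round(c['camera_from_world'],3),c['intrinsics'])
print(proj(c,np.array([[.4366,.277,.06],[.4386,.1643,.06],[.6065,-.0555,.087]])))
E
```

```text
time: 2.78
ee_pos: [0.4362, 0.2767, 0.1773]
ee_rot: [0.707, 0.707, -0.002, -0.001]
contact_force: [0.6, -0.3, -0.5]
grip_width: 0.0928
gripper_force: 0.0
[ 3.49019551e-01  2.33495838e-01  1.67380773e+00 -7.51771461e-06
  1.23773908e+00  3.49606841e-01] [[ 1.     0.001 -0.003 -0.437]
 [ 0.001 -0.971  0.241  0.249]
 [-0.003 -0.241 -0.971  0.418]
 [ 0.     0.     0.     1.   ]] [[309.70691629   0.         320.73501806]
 [  0.         309.70691629 199.95384521]
 [  0.           0.           1.        ]]
[[320.59726933 194.94719927]
 [322.42714719 298.25479147]
 [437.59753672 423.85748056]]
```

View pics/w1.png

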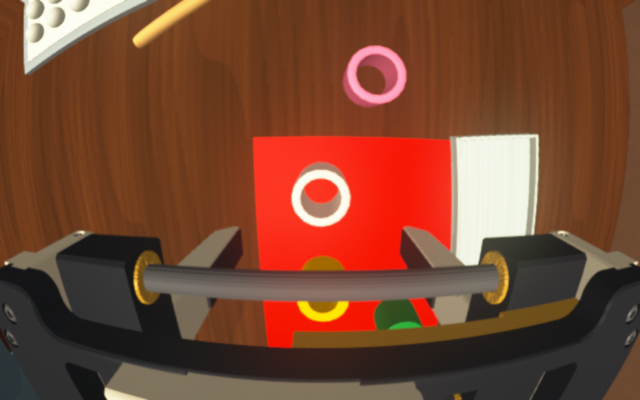

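The wrist view shows the white ring at (321,197), about 2 px from where I predicted it, so it is the white one. The pink look-alike is at (375,75), yellow at (322,290) and the tray on the right.

```bash
python3 - <<'E'
from h import *
I=cv2.imread("pics/w1.png")[:,:,::-1].copy();c=imaging.camera_info("wrist");c['fish']=1
hsv=cv2.cvtColor(I,cv2.COLOR_RGB2HSV)
m=mask(I,(280,168,362,236),(0,0,150),(180,60,255))
f=feats(corners(m));print(m.sum(),f)
g=lambda q:feats(proj(c,cyl(q,.028,.06,.06)+np.random.rand(120,3)*0))[:2]-f[:2]
r=least_squares(g,[.437,.277],x_scale=.01,diff_step=1e-3);print(r.x,feats(proj(c,cyl(r.x,.028,.06,.06))))
E
```

```text
1210 [3.20405543e+02 1.97244856e+02 8.30979353e+00 7.90364803e+00
 1.78886734e-03]
[0.43746185 0.27413793] [3.20405543e+02 1.97244856e+02 8.42263343e+00 7.96982898e+00
 3.78118283e-03]
```

```bash
python3 -m handwheel '{"delta_pos":[[0,-2,-60],[0,-2,-115],[0,-2,-147],[0,-2,-147],[0,-2,-147],[0,-2,-147],[0,-2,-147],[0,-2,-147],[0,-2,-147],[0,-2,-97],[0,-2,-37],[0,-2,0],[0,-2,0]],"rotation":[[0,0,0],[0,0,0],[0,0,0],[0,0,0],[0,0,0],[0,0,0],[0,0,0],[0,0,0],[0,0,0],[0,0,0],[0,0,0],[0,0,0],[0,0,0]],"claw":[1,1,1,1,-1,-1,-1,-1,-1,-1,-1,-1,-1]}' 20
```

```text
time: 4.45
ee_pos: [0.4393, 0.2756, 0.1817]
ee_rot: [0.707, 0.707, 0.003, 0.001]
contact_force: [-0.3, -0.1, -0.6]
grip_width: 0.0548
gripper_force: 20.0
```

```bash
python3 -m handwheel '{"delta_pos":[[169,-435,0],[169,-435,0],[169,-435,0],[169,-435,0],[169,-435,0],[169,-435,0],[169,-435,0],[169,-435,0],[169,-435,0],[169,-435,0],[169,-435,0]],"rotation":[[0,0,0],[0,0,0],[0,0,0],[0,0,0],[0,0,0],[0,0,0],[0,0,0],[0,0,0],[0,0,0],[0,0,0],[0,0,0]],"claw":[-1,-1,-1,-1,-1,-1,-1,-1,-1,-1,-1]}'
python3 - <<'E'
from h import *
c=imaging.camera_info("wrist");i=imaging.grab_frame("wrist");cv2.imwrite("pics/w2.png",i[:,:,::-1])
c['fish']=1
print(proj(c,np.array([[.6065,-.0555,.087]])), get_state()['ee_pos'])
m=mask(i,(0,0,640,280),(100,120,40),(120,255,255));f=feats(corners(m));print(m.sum(),f)
print(fit(lambda q:box(q,-.05,.05,-.05,.05,0,.015),[.6065,-.0555,.5],[(c,m)]))
E
```

```text
time: 5.82
ee_pos: [0.6058, -0.1585, 0.1782]
ee_rot: [0.707, 0.707, -0.0, -0.001]
contact_force: [0.1, -0.2, -0.3]
grip_width: 0.0549
gripper_force: 20.0
[[320.83441064  80.79877163]] [ 0.60598641 -0.15858179  0.1785254 ]
6742 [322.09577448  95.31427586  16.13835195  13.9031856   -0.98249358]
(array([ 0.60783263, -0.05922016,  0.09986056]), array([-0.01, -0.02, -0.32,  1.17,  0.99]))
```

View pics/w2.png

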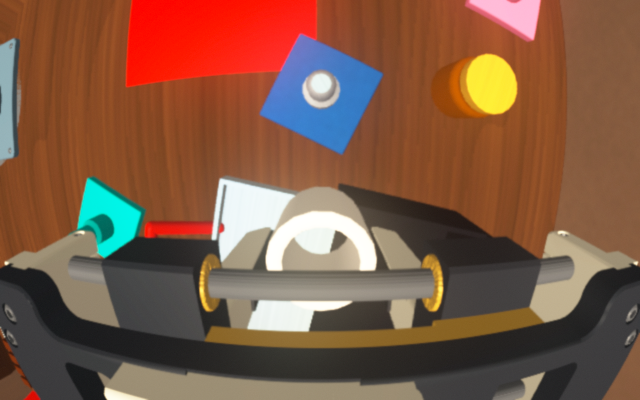

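The blue gauge's pin tip is at (321,84), the jar at (489,85) and the sleeve is held at (321,260). The gauge offset agrees with the top view within 1–2 mm.

```bash
python3 -m handwheel '{"delta_pos":[[1,60,0],[1,100,0],[1,100,0],[1,100,-30],[1,100,-60],[1,100,-80],[1,100,-98],[1,100,-98]],"rotation":[[0,0,0],[0,0,0],[0,0,0],[0,0,0],[0,0,0],[0,0,0],[0,0,0],[0,0,0]],"claw":[-1,-1,-1,-1,-1,-1,-1,-1]}'
```

```text
time: 6.88
ee_pos: [0.6064, -0.0601, 0.0796]
ee_rot: [0.707, 0.707, -0.001, -0.001]
contact_force: [-0.9, -1.1, -1.1]
grip_width: 0.0546
gripper_force: 20.0
```

```bash
python3 -m handwheel '{"delta_pos":[[0,0,0],[0,0,0],[0,0,0],[0,0,0],[0,0,0],[0,0,0],[0,0,0],[0,0,0]],"rotation":[[0,0,0],[0,0,0],[0,0,0],[0,0,0],[0,0,0],[0,0,0],[0,0,0],[0,0,0]],"claw":[1,1,1,1,1,1,1,1]}'
python3 - <<'E'
from h import *
I=[imaging.grab_frame(n) for n in("scene","wrist")]
a=cv2.resize(I[0][140:260,210:340],None,fx=3,fy=3);a=cv2.copyMakeBorder(a,0,400-360,0,0,cv2.BORDER_CONSTANT)
cv2.imwrite("pics/g1.png",np.hstack([a,I[1][:,120:520]])[:,:,::-1])
C=imaging.camera_info("scene")
print(proj(C,np.array([[.6065,-.0555,.075],[.6065,-.0555,.107],[.6065,-.0555,.015],[.6065,-.0555,.047]])))
E
```

```text
time: 7.88
ee_pos: [0.6073, -0.0601, 0.0806]
ee_rot: [0.707, 0.707, -0.0, -0.0]
contact_force: [0.1, 0.0, 0.5]
grip_width: 0.0932
gripper_force: 0.0
[[273.72359591 196.52765471]
 [272.75614367 190.62508743]
 [275.42754466 206.92369466]
 [274.53590932 201.48369738]]
```

View pics/g1.png

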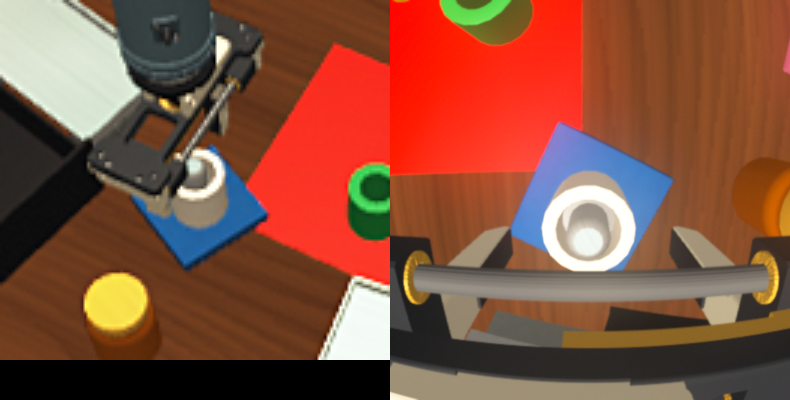

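The white sleeve is over the pin, with its ring at wrist crop (588,228), the fingers clear and the pin tip showing inside. I'll compare the ring size with the two possible heights.

```bash
cat >> h.py <<'E'
def ring(img,c,roi,lo,hi):
    """rim height on the pin from the wrist picture"""
    c['fish']=1;m=mask(img,roi,lo,hi);f=feats(corners(m))
    for z in(.06,.075,.107):
        g=lambda q:feats(proj(c,cyl(q,.028,z,z)))[:2]-f[:2]
        r=least_squares(g,[.6065,-.0585],x_scale=.01,diff_step=1e-3).x
        p=proj(c,cyl(r,.028,z,z));print(z,np.round(r,4),"model w",np.ptp(p[:,0]).round(1),"seen w",np.ptp(corners(m)[:,0]), f.round(1))
E
python3 - <<'E'
from h import *
c=imaging.camera_info("wrist");i=imaging.grab_frame("wrist")
ring(i,c,(260,180,380,280),(0,0,175),(180,45,255))
E
```

```text
0.06 [ 0.6062 -0.0596] model w 86.9 seen w 94.0 [317.6 226.9  13.8  12.6   0.8]
0.075 [ 0.6063 -0.0546] model w 94.4 seen w 94.0 [317.6 226.9  13.8  12.6   0.8]
0.107 [ 0.6067 -0.044 ] model w 115.3 seen w 94.0 [317.6 226.9  13.8  12.6   0.8]
```

White is home, so it fits. I'll move it to the middle of the tray.

```bash
python3 -m handwheel '{"delta_pos":[[0,2,-34],[0,2,-34],[0,2,-34],[0,2,-34],[0,2,-34],[0,2,-34],[0,2,0],[0,2,60],[0,2,90],[52,62,90],[52,122,90],[52,182,90],[52,242,90],[52,292,90],[52,292,90],[52,292,30],[52,292,-20],[52,292,-43],[52,292,-43],[52,292,-43]],"rotation":[[0,0,0],[0,0,0],[0,0,0],[0,0,0],[0,0,0],[0,0,0],[0,0,0],[0,0,0],[0,0,0],[0,0,0],[0,0,0],[0,0,0],[0,0,0],[0,0,0],[0,0,0],[0,0,0],[0,0,0],[0,0,0],[0,0,0],[0,0,0]],"claw":[1,1,-1,-1,-1,-1,-1,-1,-1,-1,-1,-1,-1,-1,-1,-1,-1,-1,-1,-1]}' 20
```

```text
time: 10.52
ee_pos: [0.6596, 0.2309, 0.0378]
ee_rot: [0.708, 0.706, -0.0, 0.0]
contact_force: [0.1, -0.1, -0.8]
grip_width: 0.0545
gripper_force: 20.0
```

```bash
python3 -m handwheel '{"delta_pos":[[0,0,-2],[0,0,-2],[0,0,-2],[0,0,-2],[0,0,-2],[0,0,50],[0,0,110],[0,0,142],[-60,-20,142],[-120,-40,142],[-180,-60,142],[-221,-67,142],[-221,-67,142],[-221,-67,142]],"rotation":[[0,0,0],[0,0,0],[0,0,0],[0,0,0],[0,0,0],[0,0,0],[0,0,0],[0,0,0],[0,0,0],[0,0,0],[0,0,0],[0,0,0],[0,0,0],[0,0,0]],"claw":[-1,1,1,1,1,1,1,1,1,1,1,1,1,1]}'
cat > look.py <<'E'
from h import *
import sys
def wfit(name,lo,hi,q0):
    c=imaging.camera_info("wrist");i=imaging.grab_frame("wrist");c['fish']=1
    p=proj(c,np.array([[*q0,.06]]))[0];r=45
    m=mask(i,(max(0,int(p[0]-r)),max(0,int(p[1]-r)),int(p[0]+r),int(p[1]+r)),lo,hi);f=feats(corners(m))
    print(name,m.sum(),'cyl',fit(cyl,q0,[(c,m)]));return i
E
python3 - <<'E'
from look import *
t=imaging.grab_frame("top");C=imaging.camera_info("top")
i=wfit("yellow",(22,150,60),(35,255,255),[.4386,.1643])
cv2.imwrite("pics/y1.png",np.hstack([cv2.resize(t[140:270,200:380],None,fx=2.2,fy=2.2)[:280,:396],i[60:340,120:520]])[:,:,::-1])
print(fit(cyl,[.66,.234],[(C,mask(t,(245,145,310,200),(0,0,0),(180,255,255)))]) [0]*0, get_state()['ee_pos'])
E
```

```text
time: 12.28
ee_pos: [0.4395, 0.1651, 0.1804]
ee_rot: [0.707, 0.707, 0.001, 0.001]
contact_force: [1.2, 0.1, -0.5]
grip_width: 0.0933
gripper_force: 0.0
yellow 1621 cyl (array([0.43845395, 0.1585523 ]), array([ 0.  , -0.06, -0.56,  1.85, -0.06]))
[0. 0.] [0.43984358 0.16505193 0.17992409]
```

View pics/y1.png

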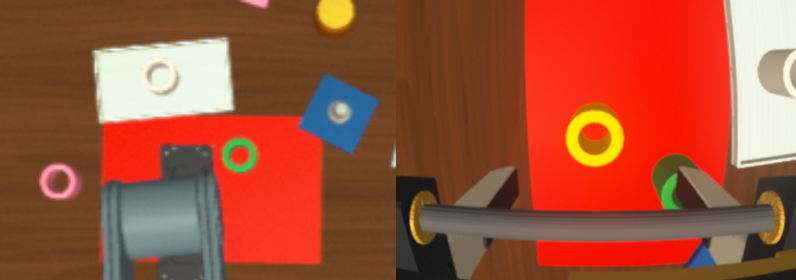

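Left: white stands in the middle of the tray. Right: yellow is at full-frame (319,198), centred under the tool.

```bash
python3 -m handwheel '{"delta_pos":[[0,-1,-60],[0,-1,-115],[0,-1,-150],[0,-1,-150],[0,-1,-150],[0,-1,-150],[0,-1,-150],[0,-1,-150],[0,-1,-90],[0,-1,-30],[0,-1,0],[50,-40,0],[100,-90,0],[135,-140,0],[167,-190,0],[167,-224,0],[167,-224,0],[167,-224,0],[167,-224,-30],[167,-224,-50]],"rotation":[[0,0,0],[0,0,0],[0,0,0],[0,0,0],[0,0,0],[0,0,0],[0,0,0],[0,0,0],[0,0,0],[0,0,0],[0,0,0],[0,0,0],[0,0,0],[0,0,0],[0,0,0],[0,0,0],[0,0,0],[0,0,0],[0,0,0],[0,0,0]],"claw":[1,1,1,1,-1,-1,-1,-1,-1,-1,-1,-1,-1,-1,-1,-1,-1,-1,-1,-1]}' 20
```

```text
time: 14.88
ee_pos: [0.6046, -0.0571, 0.1291]
ee_rot: [0.707, 0.708, 0.0, -0.0]
contact_force: [0.1, 0.7, -0.1]
grip_width: 0.0561
gripper_force: 20.0
```

```bash
python3 -m handwheel '{"delta_pos":[[1,-1,-20],[1,-1,-35],[1,-1,-48],[1,-1,-48],[1,-1,-48],[1,-1,-48],[1,-1,-48],[1,-1,-48],[1,-1,-48],[1,-1,-48],[1,-1,-48]],"rotation":[[0,0,0],[0,0,0],[0,0,0],[0,0,0],[0,0,0],[0,0,0],[0,0,0],[0,0,0],[0,0,0],[0,0,0],[0,0,0]],"claw":[-1,-1,-1,-1,1,1,1,1,1,1,1]}'
python3 - <<'E'
from look import *
c=imaging.camera_info("wrist");i=imaging.grab_frame("wrist")
ring(i,c,(240,160,400,290),(22,150,130),(35,255,255))
s=imaging.grab_frame("scene")
a=cv2.resize(s[140:260,210:340],None,fx=3,fy=3);a=cv2.copyMakeBorder(a,0,40,0,0,cv2.BORDER_CONSTANT)
cv2.imwrite("pics/g2.png",np.hstack([a,i[:,120:520]])[:,:,::-1])
E
```

```text
time: 16.25
ee_pos: [0.6063, -0.0601, 0.0816]
ee_rot: [0.707, 0.707, -0.0, -0.0]
contact_force: [0.0, -0.4, 0.3]
grip_width: 0.0927
gripper_force: 0.0
0.06 [ 0.6063 -0.0677] model w 85.5 seen w 109.0 [ 3.194e+02  2.380e+02  1.930e+01  9.600e+00 -2.000e-01]
0.075 [ 0.6064 -0.0621] model w 92.7 seen w 109.0 [ 3.194e+02  2.380e+02  1.930e+01  9.600e+00 -2.000e-01]
0.107 [ 0.6065 -0.0502] model w 113.2 seen w 109.0 [ 3.194e+02  2.380e+02  1.930e+01  9.600e+00 -2.000e-01]
```

View pics/g2.png

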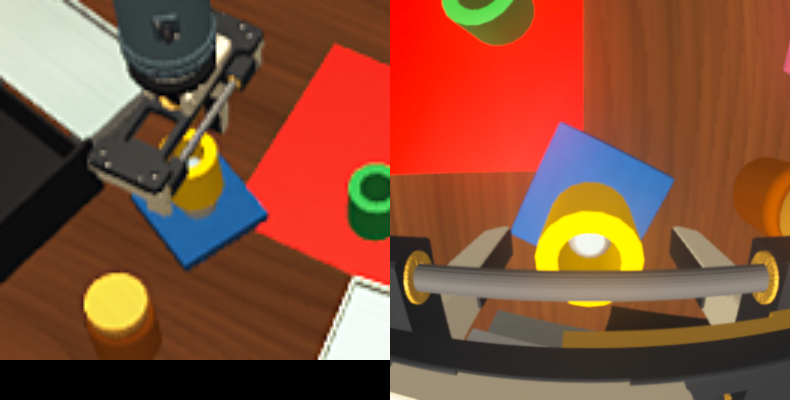

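Yellow rests on the step, showing no gap to the fingers' grip; its rim width is near the upper height, so it is tight. It goes to the plate.

```bash
python3 -m handwheel '{"delta_pos":[[0,2,0],[0,2,0],[0,2,0],[0,2,0],[0,2,0],[0,2,50],[0,2,105],[-20,-50,105],[-45,-105,105],[-67,-160,105],[-67,-160,105],[-67,-160,105],[-67,-160,65],[-67,-160,40],[-67,-160,31],[-67,-160,31],[-67,-160,31]],"rotation":[[0,0,0],[0,0,0],[0,0,0],[0,0,0],[0,0,0],[0,0,0],[0,0,0],[0,0,-6],[0,0,-12.7],[0,0,-12.7],[0,0,-12.7],[0,0,-12.7],[0,0,-12.7],[0,0,-12.7],[0,0,-12.7],[0,0,-12.7],[0,0,-12.7]],"claw":[1,-1,-1,-1,-1,-1,-1,-1,-1,-1,-1,-1,-1,-1,-1,-1,-1]}' 20
```

```text
time: 18.48
ee_pos: [0.5402, -0.2197, 0.1134]
ee_rot: [0.781, 0.625, 0.0, 0.001]
contact_force: [-0.1, 0.9, -0.5]
grip_width: 0.056
gripper_force: 19.8
```

```bash
python3 -m handwheel '{"delta_pos":[[0,0,-2],[0,0,-2],[0,0,-2],[0,0,-2],[0,0,-2],[0,0,40],[0,0,80],[-3,60,80],[-6,120,80],[-6,180,80],[-6,240,80],[-6,300,80],[-6,324,67],[-6,324,67],[-6,324,67]],"rotation":[[0,0,0],[0,0,0],[0,0,0],[0,0,0],[0,0,0],[0,0,0],[0,0,0],[0,0,6],[0,0,12.7],[0,0,12.7],[0,0,12.7],[0,0,12.7],[0,0,12.7],[0,0,12.7],[0,0,12.7]],"claw":[-1,1,1,1,1,1,1,1,1,1,1,1,1,1,1]}'
python3 - <<'E'
from look import *
t=imaging.grab_frame("top");s=imaging.grab_frame("scene")
i=wfit("green",(40,100,40),(85,255,255),[.5345,.1047])
a=cv2.resize(s[110:270,140:300],None,fx=2.3,fy=2.3)[:280];b=i[60:340,120:520]
cv2.imwrite("pics/y2.png",np.hstack([a,b])[:,:,::-1])
C={"scene":imaging.camera_info("scene"),"top":imaging.camera_info("top")}
m=mask(s,(180,115,275,200),(22,150,90),(35,255,255));mt=mask(t,(370,170,455,240),(22,150,90),(35,255,255))
print(m.sum(),mt.sum(),fit(lambda q:cyl(q,.028,.075,.135),[.54,-.217],[(C['scene'],m),(C['top'],mt)]),get_state()['ee_pos'])
E
```

```text
time: 20.35
ee_pos: [0.5335, 0.1032, 0.1798]
ee_rot: [0.707, 0.707, -0.0, 0.0]
contact_force: [-0.4, -1.0, 0.7]
grip_width: 0.0928
gripper_force: 0.0
green 1544 cyl (array([0.53394701, 0.09971687]), array([ 0.  , -0.06, -0.32,  1.79, -0.01]))
314 187 (array([ 0.5400723 , -0.21936205]), array([-0.31,  0.44, -0.  ,  0.49, -0.02, -0.13,  0.55,  0.28, -0.09,
        0.  ])) [0.53380867 0.10260382 0.18007229]
```

View pics/y2.png

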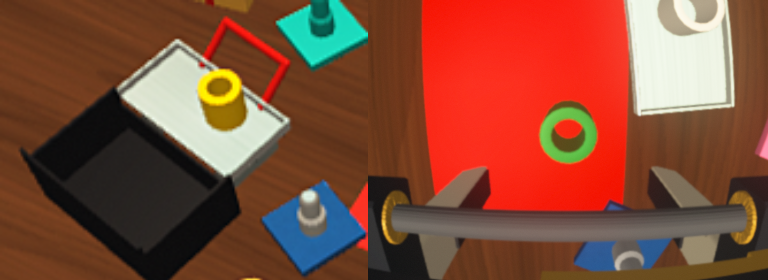

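Left: yellow stands on the plate at crop (222,98) and the pin is free at (311,205). Right: green is at crop (568,135), under the tool.

```bash
python3 -m handwheel '{"delta_pos":[[0,1,-60],[0,2,-115],[0,2,-150],[0,2,-150],[0,2,-150],[0,2,-150],[0,2,-150],[0,2,-150],[0,2,-90],[0,2,-30],[0,2,0],[35,-50,0],[60,-110,0],[73,-161,0],[73,-161,0],[73,-161,0],[73,-161,0],[73,-161,-30],[73,-161,-50],[73,-161,-50]],"rotation":[[0,0,0],[0,0,0],[0,0,0],[0,0,0],[0,0,0],[0,0,0],[0,0,0],[0,0,0],[0,0,0],[0,0,0],[0,0,0],[0,0,0],[0,0,0],[0,0,0],[0,0,0],[0,0,0],[0,0,0],[0,0,0],[0,0,0],[0,0,0]],"claw":[1,1,1,1,-1,-1,-1,-1,-1,-1,-1,-1,-1,-1,-1,-1,-1,-1,-1,-1]}' 20
```

```text
time: 23.0
ee_pos: [0.6049, -0.0553, 0.1283]
ee_rot: [0.707, 0.707, -0.001, -0.002]
contact_force: [0.0, 0.7, 0.0]
grip_width: 0.0565
gripper_force: 20.0
```

```bash
python3 -m handwheel '{"delta_pos":[[1,-2,-20],[1,-2,-35],[1,-2,-48],[1,-2,-48],[1,-2,-48],[1,-2,-48],[1,-2,-48],[1,-2,-48],[1,-2,-48],[1,-2,-48],[1,-2,-48]],"rotation":[[0,0,0],[0,0,0],[0,0,0],[0,0,0],[0,0,0],[0,0,0],[0,0,0],[0,0,0],[0,0,0],[0,0,0],[0,0,0]],"claw":[-1,-1,-1,-1,1,1,1,1,1,1,1]}'
python3 - <<'E'
from look import *
c=imaging.camera_info("wrist");i=imaging.grab_frame("wrist")
ring(i,c,(240,160,400,290),(40,100,120),(85,255,255))
s=imaging.grab_frame("scene")
a=cv2.resize(s[140:260,210:340],None,fx=3,fy=3);a=cv2.copyMakeBorder(a,0,40,0,0,cv2.BORDER_CONSTANT)
cv2.imwrite("pics/g3.png",np.hstack([a,i[:,120:520]])[:,:,::-1])
E
```

```text
time: 24.38
ee_pos: [0.6073, -0.0591, 0.0816]
ee_rot: [0.707, 0.707, -0.0, 0.0]
contact_force: [-0.7, 0.7, 0.6]
grip_width: 0.0928
gripper_force: 0.0
0.06 [ 0.6058 -0.0672] model w 85.4 seen w 110.0 [317.1 238.7  19.3  10.2   2.4]
0.075 [ 0.606  -0.0615] model w 92.7 seen w 110.0 [317.1 238.7  19.3  10.2   2.4]
0.107 [ 0.6064 -0.0496] model w 113.1 seen w 110.0 [317.1 238.7  19.3  10.2   2.4]
```

View pics/g3.png

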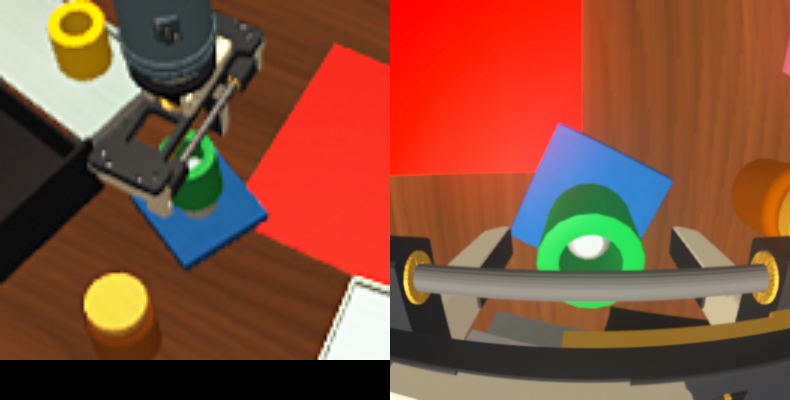

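Green sits on the step, so it is tight; the pin's lower part shows below it at crop (200,212). It goes to the plate's second slot.

```bash
python3 -m handwheel '{"delta_pos":[[0,2,0],[0,2,0],[0,2,0],[0,2,0],[0,2,0],[0,2,55],[0,2,115],[-20,-50,115],[-45,-105,115],[-65,-165,115],[-83,-225,115],[-83,-229,115],[-83,-229,115],[-83,-229,65],[-83,-229,40],[-83,-229,30],[-83,-229,30],[-83,-229,30]],"rotation":[[0,0,0],[0,0,0],[0,0,0],[0,0,0],[0,0,0],[0,0,0],[0,0,0],[0,0,-6],[0,0,-12.7],[0,0,-12.7],[0,0,-12.7],[0,0,-12.7],[0,0,-12.7],[0,0,-12.7],[0,0,-12.7],[0,0,-12.7],[0,0,-12.7],[0,0,-12.7]],"claw":[1,-1,-1,-1,-1,-1,-1,-1,-1,-1,-1,-1,-1,-1,-1,-1,-1,-1]}' 20
```

```text
time: 26.72
ee_pos: [0.5254, -0.2876, 0.1126]
ee_rot: [0.781, 0.625, 0.0, 0.001]
contact_force: [0.9, 0.5, -1.5]
grip_width: 0.0567
gripper_force: 20.0
```

```bash
python3 -m handwheel '{"delta_pos":[[0,0,-1],[0,0,-1],[0,0,-1],[0,0,-1],[0,0,-1],[0,0,50],[0,0,100],[-40,30,100],[-81,59,100],[-81,59,100],[-81,59,100]],"rotation":[[0,0,0],[0,0,0],[0,0,0],[0,0,0],[0,0,0],[0,0,0],[0,0,0],[0,0,0],[0,0,0],[0,0,0],[0,0,0]],"claw":[-1,1,1,1,1,1,1,1,1,1,1]}'
python3 - <<'E'
from look import *
s=imaging.grab_frame("scene");C={n:imaging.camera_info(n) for n in("scene","top")}
c=imaging.camera_info("wrist");i=imaging.grab_frame("wrist");c['fish']=1
a=cv2.resize(s[110:270,140:300],None,fx=2.3,fy=2.3)[:360];b=i[20:380,120:520]
cv2.imwrite("pics/b1.png",np.hstack([a[:360],b[:a.shape[0]]])[:,:,::-1])
def st(x,y,z,o=(.6009,-.2635,-.2217)): return np.array([[o[0]+np.cos(o[2])*x-np.sin(o[2])*y,o[1]+np.sin(o[2])*x+np.cos(o[2])*y,z]])
ends=np.vstack([st(-.16,.055,.115),st(-.16,0,.115),st(-.16,-.055,.115)]);print(ends)
for n in C: print(n,proj(C[n],ends).round(1).tolist())
print('wrist',proj(c,ends).round(1).tolist(), get_state()['ee_pos'])
t=cv2.imread("pics/top0.png")[:,:,::-1].copy();s0=cv2.imread("pics/scene0.png")[:,:,::-1].copy()
for n,im,roi in(("top",t,(380,212,430,250)),("scene",s0,(222,112,275,165))):
    h=cv2.cvtColor(im,cv2.COLOR_RGB2HSV);m=((h[...,0]<8)|(h[...,0]>172))&(h[...,1]>150)&(h[...,2]>70)
    k=np.zeros_like(m);x0,y0,x1,y1=roi;k[y0:y1,x0:x1]=1;v,u=np.nonzero(m&k)
    print(n,len(u),{int(x):(float(v[u==x].mean()),int((u==x).sum())) for x in range(u.min(),u.max()+1,3) if (u==x).any()})
E
```

```text
time: 28.1
ee_pos: [0.444, -0.2297, 0.2123]
ee_rot: [0.781, 0.624, 0.0, 0.001]
contact_force: [0.3, -0.9, -0.1]
grip_width: 0.0931
gripper_force: 0.0
[[ 0.45690985 -0.17466399  0.115     ]
 [ 0.44481599 -0.22831787  0.115     ]
 [ 0.43272213 -0.28197174  0.115     ]]
scene [[263.0, 136.1], [249.8, 127.0], [236.9, 118.2]]
top [[390.4, 233.2], [406.4, 237.1], [422.5, 240.9]]
wrist [[319.6, 135.7], [319.6, 198.8], [319.7, 256.3]] [ 0.44437777 -0.23007644  0.2119149 ]
top 246 {388: (231.5, 4), 391: (226.5, 16), 394: (233.5, 4), 397: (234.5, 4), 400: (235.5, 4), 403: (235.5, 4), 406: (236.5, 4), 409: (237.5, 4), 412: (238.0, 5), 415: (238.5, 4), 418: (239.5, 4), 421: (234.5, 16), 424: (233.5, 14)}
scene 320 {227: (137.5, 2), 230: (132.5, 6), 233: (128.0, 9), 236: (122.5, 10), 239: (119.5, 6), 242: (122.0, 5), 245: (124.0, 5), 248: (126.0, 5), 251: (128.0, 5), 254: (138.25, 8), 257: (142.4, 15), 260: (140.2, 15), 263: (138.5, 10), 266: (126.0, 2), 272: (112.0, 1)}
```

View pics/b1.png

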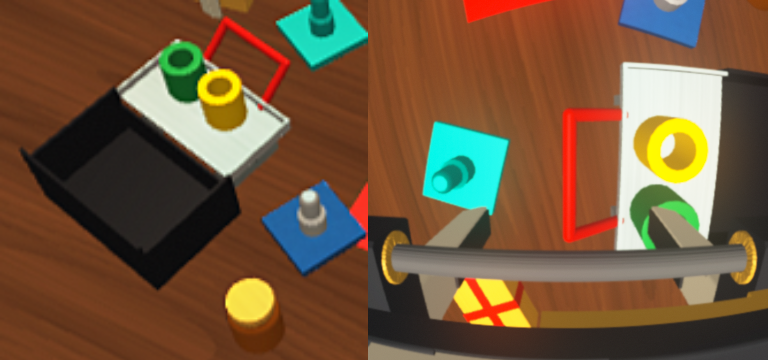

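Left: yellow and green stand on the plate and the gauge is free. Right: the handle bar is at crop (570,175), centred between the fingers and between the sleeves.

```bash
python3 -m handwheel '{"delta_pos":[[0,0,0],[0,0,0],[0,0,0],[0,0,-40],[0,0,-80],[0,0,-116],[0,0,-116],[0,0,-116],[0,0,-116],[0,0,-116],[0,0,-116],[0,0,-116]],"rotation":[[0,0,0],[0,0,0],[0,0,0],[0,0,0],[0,0,0],[0,0,0],[0,0,0],[0,0,0],[0,0,0],[0,0,0],[0,0,0],[0,0,0]],"claw":[0,0,0,0,0,0,0,-1,-1,-1,-1,-1]}' 20
```

```text
time: 29.7
ee_pos: [0.4448, -0.2297, 0.0965]
ee_rot: [0.781, 0.624, 0.001, 0.002]
contact_force: [4.6, -0.2, 0.9]
grip_width: 0.0113
gripper_force: 20.0
```

```bash
python3 -m handwheel '{"delta_pos":[[2,0,8],[5,-1,16],[8,-2,24],[11,-2,31],[14,-3,38],[18,-4,45],[23,-5,52],[27,-6,59],[33,-7,66],[38,-8,72],[44,-10,78],[49,-11,83],[55,-12,89],[62,-14,94],[68,-15,98],[75,-17,103],[82,-19,107],[90,-20,110],[97,-22,113],[105,-24,116]],"rotation":[[0,0,0],[0,0,0],[0,0,0],[0,0,0],[0,0,0],[0,0,0],[0,0,0],[0,0,0],[0,0,0],[0,0,0],[0,0,0],[0,0,0],[0,0,0],[0,0,0],[0,0,0],[0,0,0],[0,0,0],[0,0,0],[0,0,0],[0,0,0]],"claw":[-1,-1,-1,-1,-1,-1,-1,-1,-1,-1,-1,-1,-1,-1,-1,-1,-1,-1,-1,-1]}'
```

```text
time: 32.2
ee_pos: [0.5475, -0.2531, 0.2144]
ee_rot: [0.781, 0.624, -0.001, 0.0]
contact_force: [-3.6, -0.4, 6.5]
grip_width: 0.0112
gripper_force: 20.0
```

```bash
python3 -m handwheel '{"delta_pos":[[7,-2,2],[15,-3,4],[23,-5,6],[23,-5,6],[23,-5,6],[23,-5,6],[23,-5,6],[23,-5,6]],"rotation":[[0,0,0],[0,0,0],[0,0,0],[0,0,0],[0,0,0],[0,0,0],[0,0,0],[0,0,0]],"claw":[-1,-1,-1,-1,-1,-1,-1,-1]}'
python3 - <<'E'
from look import *
s=imaging.grab_frame("scene");i=imaging.grab_frame("wrist")
a=cv2.resize(s[110:270,140:300],None,fx=2.3,fy=2.3)[:360];b=i[20:380,120:520]
cv2.imwrite("pics/b2.png",np.hstack([a[:360],b[:a.shape[0]]])[:,:,::-1])
E
```

```text
time: 33.2
ee_pos: [0.5714, -0.2585, 0.2199]
ee_rot: [0.781, 0.624, -0.0, 0.001]
contact_force: [-2.0, -2.3, 5.3]
grip_width: 0.0112
gripper_force: 20.0
```

View pics/b2.png

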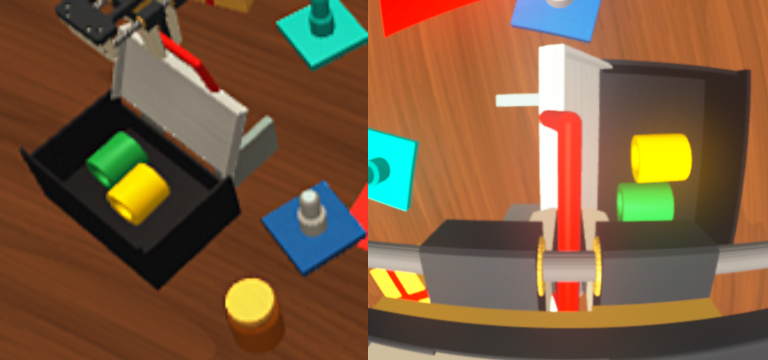

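Green (117,158) and yellow (138,193) both lie in the bin and the plate is up. I'll lower it back along the same arc.

```bash
python3 -m handwheel '{"delta_pos":[[-8,2,-2],[-16,3,-4],[-23,5,-6],[-38,9,-12],[-46,10,-15],[-53,12,-19],[-60,14,-24],[-66,15,-28],[-73,17,-33],[-79,18,-39],[-84,20,-44],[-90,21,-50],[-95,22,-56],[-101,23,-63],[-105,24,-70],[-110,25,-77],[-114,26,-84],[-117,27,-91],[-120,28,-98],[-123,28,-106]],"rotation":[[0,0,0],[0,0,0],[0,0,0],[0,0,0],[0,0,0],[0,0,0],[0,0,0],[0,0,0],[0,0,0],[0,0,0],[0,0,0],[0,0,0],[0,0,0],[0,0,0],[0,0,0],[0,0,0],[0,0,0],[0,0,0],[0,0,0],[0,0,0]],"claw":[-1,-1,-1,-1,-1,-1,-1,-1,-1,-1,-1,-1,-1,-1,-1,-1,-1,-1,-1,-1]}'
```

```text
time: 35.8
ee_pos: [0.4484, -0.2297, 0.1112]
ee_rot: [0.781, 0.624, 0.0, -0.0]
contact_force: [4.5, 4.1, -1.6]
grip_width: 0.0111
gripper_force: 20.0
```

```bash
python3 -m handwheel '{"delta_pos":[[-3,1,-8],[-5,1,-16],[-5,1,-16],[-5,1,-16],[-5,1,-16],[-5,1,-16],[-5,1,-16],[-5,1,40],[-5,1,90],[-5,1,130],[-5,1,130],[-5,1,130]],"rotation":[[0,0,0],[0,0,0],[0,0,0],[0,0,0],[0,0,0],[0,0,0],[0,0,0],[0,0,0],[0,0,0],[0,0,0],[0,0,0],[0,0,0]],"claw":[-1,-1,-1,0,0,0,0,0,0,0,0,0]}'
python3 - <<'E'
from look import *
s=imaging.grab_frame("scene");t=imaging.grab_frame("top")
C={n:imaging.camera_info(n) for n in("scene","top")}
cv2.imwrite("pics/f.png",np.hstack([cv2.resize(s[80:310,140:420],None,fx=1.4,fy=1.4),cv2.resize(t[110:340,210:490],None,fx=1.4,fy=1.4)])[:,:,::-1])
m=mask(s,(185,122,270,195),(0,0,120),(180,70,255));print(m.sum(),fit(lambda q:box(q,-.11,0,-.105,.105,.075,.08),[.6,-.2635,-.22],[(C['scene'],m)]))
E
```

```text
time: 37.3
ee_pos: [0.4429, -0.2288, 0.2408]
ee_rot: [0.781, 0.624, -0.0, -0.001]
contact_force: [0.1, 0.1, -0.4]
grip_width: 0.0465
gripper_force: 0.0
2115 (array([ 0.59994048, -0.26419314, -0.22199504]), array([-0.  ,  0.  , -0.07, -0.15,  0.38]))
```

View pics/f.png

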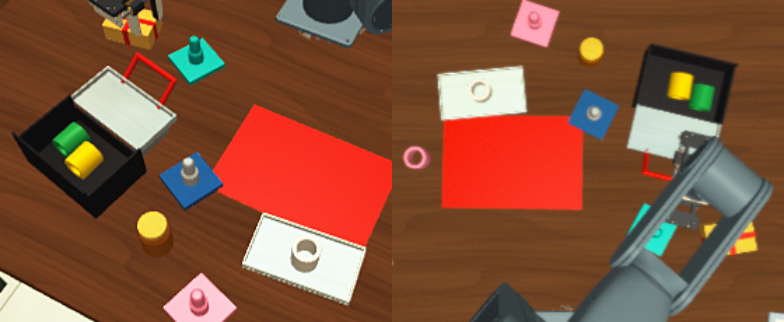

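The plate is flat, with exactly the same mask as at the start. White stands in the tray, green and yellow are in the bin, and the robot is clear.

```bash
python3 -c "
from bench import finish_job;print(finish_job())"
```

```text
the job is handed in; nothing more can be done
None
```

I gauged and sorted the three sleeves that were there (no blue one), then handed the job in; no verdict came back: white fits and stands in the tray, yellow and green stuck on the step and lie in the bin, and the plate is flat again.

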